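# Clip the repeat stop onto the guide rail

## Task

Set up the printing guide: clip the orange repeat stop over the round rail near its right-hand bracket, with its steel tongue towards the robot, pressing it home one end at a time until all its spring arms have snapped past the tube. Then slide it along to the left until its red-headed spring pin drops into the notch of the brass strip, and leave it there, with the things round about undisturbed.

Things in the scene. Friction and masses are not known exactly. Their poses are not given: they have to be found in the camera images.
- guide_rail: Fixed guide rail: level steel tube 30 mm in diameter, axis 52 mm above the table, fine rings every 20 mm; two dark brackets with heads 46 mm in diameter, 22 mm wide, centred 190 mm either side of the middle. Origin on the table under the tube's middle; y runs along the tube to the robot's left, x across it away from the robot, z up.
- rail_axis (a point): Middle of the tube's axis, 52 mm above the rail's origin, axes as the rail's. A brass strip 10 mm wide stands 6 mm out of the tube's top along its whole length. It has a single notch, 10 mm wide and 6 mm deep, somewhere within 35 mm either side of the tube's middle; the place is not reported: feel for it or look.
- repeat_stop: Loose clip-on repeat stop, 0.17 to 0.34 kg: orange saddle 120 mm long (its y) and 44 mm wide, rib on top, steel tongue towards -x, two pairs of spring arms below. Stands mouth down on the arm tips at the start. Origin between the arm tips at their level, z up. Above the origin: seat for the tube's axis 21 mm, flat top of the saddle 50 mm, top of the rib 76 mm.
- stop_rib (a point): Middle of the grip rib on the stop's top, 63 mm above its origin. Rib 10 mm thick (x), 50 mm long (y), 26 mm high over the saddle; pinch it from above, or push on its ends to slide the clipped-on stop along the tube, which takes about 3 to 9 N. With the pin in the notch it stops dead, even at 15 N.
- index_pin (a joint): Spring pin (6 mm thick, red head 8 mm wide) upright through the middle of the rib, in m: 0 = sprung fully out (down), its head 8 mm over the rib; 0.006 = pushed up by the strip's top while the stop sits home on the rail away from the notch. Back to 0 when it has dropped into the notch. Spring force 1 to 2 N.
- press_left (a point): Middle of the flat press pad (35 mm long) on the saddle's top at the +y end, 44 mm from the middle, above one arm pair. Pressing it takes about 8 to 20 N until the lips of that pair snap past the tube's widest point; then the saddle seats hard on the tube, its top 29 mm above the tube's axis.
- press_right (a point): The same pad at the -y end. With one end home the stop stays tilted by about 0.2 rad until the other end is pressed.
- stop_left (a point): Point of the stop's seat axis near its +y end (52 mm from the middle, 21 mm above the stop's origin); lies on the tube's axis when that end is home. The arms' lips leave a 22 mm gap for the 30 mm tube and flare to a 41 mm mouth: merely set over the tube, the stop rests on the lips with this point 22 mm above the tube's axis and stays there when let go.
- stop_right (a point): The same near its -y end. Between the bracket heads the middle of the stop can stand up to 115 mm right of the tube's middle; 100 mm leaves room at both ends.
- tongue_tip (a point): Tip of the steel tongue (30 mm wide), 55 mm to -x of the stop's middle, 46 mm above its origin.
- block_a: Bystander: dark wooden printing block, 57x87x55 mm, behind the rail.
- jar: Bystander: glass jar with amber content and black cap, 63 mm wide, 94 mm high, left of the rail.
- block_e: Bystander: flat dark printing block, 47x97x24 mm, right of the rail.
Things that resemble listed ones, but are neither listed nor needed, are in the scene too. Of the things shaped like the repeat_stop, the orange one is meant.

How it is judged:
On the way, in this order (a step that is already met when the one before it is completed fails the run):
1. one end of the stop is snapped home on the tube while the other end is still up (((z of stop_left in the frame of rail_axis between -0.003 and 0.006 m and x of stop_left in the frame of rail_axis between -0.004 and 0.004 m and z of stop_right in the frame of rail_axis above 0.008 m) or (z of stop_right in the frame of rail_axis between -0.003 and 0.006 m and x of stop_right in the frame of rail_axis between -0.004 and 0.004 m and z of stop_left in the frame of rail_axis above 0.008 m))), for 0.2 s.
2. both ends are snapped home on the right-hand part of the tube, before the notch (z of stop_left in the frame of rail_axis between -0.003 and 0.002 m and x of stop_left in the frame of rail_axis between -0.0025 and 0.0025 m and z of stop_right in the frame of rail_axis between -0.003 and 0.002 m and x of stop_right in the frame of rail_axis between -0.0025 and 0.0025 m and y of stop_rib in the frame of rail_axis below -0.042 m), for 0.2 s.
At the end, for the whole second after the job is handed in: Both ends of the stop are home on the tube (within 2 mm in height, 2.5 mm sideways), its spring pin is down in the notch (within 2 mm of fully out), the tongue is on the robot's side of the rail (tip over 40 mm from the tube's axis) and the stop is at rest (z of stop_left in the frame of rail_axis between -0.003 and 0.002 m and x of stop_left in the frame of rail_axis between -0.0025 and 0.0025 m and z of stop_right in the frame of rail_axis between -0.003 and 0.002 m and x of stop_right in the frame of rail_axis between -0.0025 and 0.0025 m and value of joint index_pin below 0.002 m and x of tongue_tip in the frame of rail_axis below -0.04 m and linear speed of repeat_stop below 0.01 m/s); the robot touches nothing.
It fails at once if a bystander is moved by more than 20 mm (distance of any of block_a, jar, block_e from where it was at the start of the episode above 0.02 m).
It also fails if it takes over 58 s, if anything falls off the work surface, if the arm or the gripper's body presses on something with over 40 N, if the wrist force passes 120 N, or if a joint passes its speed limit or range.

## Robot

A 6-joint arm with a two-finger parallel gripper is mounted at the origin on a cart in front of the work surface, level with it; the furniture and walls round the work are solid. World frame = base frame: x ahead of the robot, y to its left, z up, the work surface at z = 0. Lengths are in m, angles in rad, forces in N, time in s.
With the tool pointing down it reaches from about 0.275 to 0.75 m from the base axis. Payload 10.2 kg.
Tool frame: the origin (TCP) lies midway between the tips of the shut fingers; the grasp point (between the pads) lies 19 mm behind it; z points along the fingers, y is the line along which they close (so a half turn about z gives the same grasp; the last joint's range is limited). The gripper opens to 85 mm and grips with 20 to 120 N. Pads are 22 mm wide; open, the fingers measure 114 mm over their backs; the gripper's body (76 mm by 85 mm) begins 54 mm behind the grasp point. The pads swing forward as they close: fully open they stand 13 mm farther back than shut.
Start: joints at [-1.352, 0.313, 1.498, -0, 1.331, -0.223], TCP at [0.224, -0.475, 0.231] pointing down, gripper open.
Joint ranges: [-2.94, 2.94], [-0.97, 2.17], [0.19, 2.56], [-1.23, 4.37], [0.02, 3.11], [-2.88, 2.88]. Speed limits (rad/s): [2.39, 2.39, 3.01, 3.14, 3.14, 3.14].

## Interface

Orientations are given as a unit quaternion [w, x, y, z].
In Python, from cell import status, viewer, order, spotter gives the robot as it stands.
- The arm moves only by the tool step_arm, never from a script. Its argument "deltas" is text: rows parted by semicolons, each of 7 numbers parted by spaces: the finger opening in m, from 0 to 0.0854, then the shift along the world's x, y, z in m, then the turn, a rotation vector about the world's x, y, z in rad. A call has exactly 5 rows; each row is the pose to reach, as a shift and turn from the pose commanded when the call began; what a row does not reach only later rows make up. A row lasts 1/12 s, in which the tool goes at most 41.7 mm and 7.16 degrees, less where a joint would pass 70% of its speed; a pose out of reach is approached as far as the arm can. A call with a gripper value outside its range is refused whole. The fingers move at their own pace and stop on an object; "grip_force" is the grip in N (left out, the last holds). Time passes only in rows, so rows that repeat a pose let the fingers close, or fill a call up. It gives the time, the measured TCP pose, the force, the opening and the grip force at its end, in the units of the state.
- status.get_obs(): the state, without advancing time (a new reading comes with each control period).
- viewer.camera(name): name is "scene" or "side" or "wrist"; returns the picture (420x560x3 uint8, red, green, blue); there is no depth.
- viewer.camera_info(name): a dict with "K" (3x3 intrinsics, pixels), "rvec" (rotation vector, rad) and "tvec" (3), from world to camera coordinates, as OpenCV has them; the wrist camera has in their place "mount" (4x4, takes a point from camera to tool coordinates, whose origin is the TCP and whose axes are the flange's). Camera axes: x right, y down, z forward; pixel columns grow to the right and rows downward; lengths in m; the calibration is good to about 2 mm. A picture is of the moment at which its call begins: read the wrist's pose just before it. camera_info takes no time and is no camera call.
- order.sign_off(): hands the job in; it is judged then, once.
Trained networks look in the newest picture that a camera, given by its name, has taken for a name from the list of things; names that differ only in an ending like _2 or _b are one class to them, and where a whole thing is asked for, a point or a joint stands for the part that bears it (a point fixed in the world has none). Each returns a list of dicts, best first, with "confidence" (0 to 1); they miss things now and then, are a little off and sometimes report something else, mostly with a low value. They report only what shows in the picture. A call takes as long as a camera call. They do not tell look-alikes from the thing itself.
- spotter.spot_in(camera, label): "centre" ([x, y, z] in m, in world coordinates, good to about 4 mm: the middle of the surface that is visible of it).
- spotter.outline_of(camera, label): "pixels" (420x560 bool, what is visible of it).
- spotter.pinpoint(camera, label): "centre" ([x, y, z] in m, in world coordinates, good to about 4 mm: a listed point, or the origin of a listed thing).
The state is a dict: "time_s": time; "qpos": joint angles; "qd": joint speeds; "effort": joint torques, N m; "tool_pos": TCP position; "eef_rot": TCP orientation; "contact_force": force on the tool from outside, world axes, zero at the start; "wrist_torque": the same for the moment, N m; "grip_width": opening from 0.0 (shut) to 1.0 (fully open); "gripper_force": force on a finger pad.
Only numpy, scipy, OpenCV 4.12 (cv2) and the standard library are available. Lean on these libraries where they do the work, as an engineer would, in place of code of your own. Each camera call takes 0.05 s, during which the arm holds its last target. There are 200 camera calls.

## Working session

There is one attempt and no reset: what is moved stays moved. The work goes in short steps, Python scripts to look and compute and a tool call to move; the robot and the scene stay as the last step left them, time stands still between calls to the robot, and variables do not carry over. Pictures are saved under pics/ and viewed, at most 10 in all, crops included, and the job is handed in when it is done.

Besides the shell and the picture viewer there is one more tool, called after "Emit:" as name(argument=value, ...) on one line, values as JSON. step_arm: Moves the arm, as the interface text tells. Its arguments: {"type":"object","properties":{"deltas":{"type":"string"},"grip_force":{"type":"number"}},"required":["deltas"]}

```bash
mkdir -p pics; python3 - <<'E'
from cell import status, viewer, order, spotter
import cv2, numpy as np
ims=[]
for c in ["scene","side"]:
    im=viewer.camera(c); cv2.imwrite(f"pics/{c}0.png",im[:,:,::-1])
    for l in ["repeat_stop","stop_rib","tongue_tip","stop_left","stop_right","guide_rail","rail_axis","block_a","jar","block_e"]:
        try: r=spotter.pinpoint(c,l)
        except Exception as e: print(l,e); continue
        print(c,l,[(np.round(d["centre"],3).tolist(),round(d["confidence"],2)) for d in r[:3]])
o=status.get_obs(); print(o)
for c in ["scene","side","wrist"]: print(viewer.camera_info(c))
E
```

```text
scene repeat_stop [([0.44, 0.06, -0.002], 0.97), ([0.732, 0.251, -0.001], 0.93), ([0.44, -0.125, -0.003], 0.87)]
scene stop_rib [([0.44, -0.119, 0.064], 0.96), ([0.436, 0.22, 0.064], 0.79), ([0.438, 0.063, 0.061], 0.69)]
scene tongue_tip [([0.453, -0.172, 0.046], 0.94), ([0.388, 0.198, 0.046], 0.84), ([0.466, 0.026, 0.05], 0.69)]
scene stop_left [([0.392, -0.135, 0.024], 0.94), ([0.748, 0.2, 0.018], 0.84), ([0.411, 0.105, 0.024], 0.74)]
scene stop_right [([0.712, 0.298, 0.021], 0.9), ([0.468, 0.021, 0.025], 0.73), ([0.493, -0.112, 0.024], 0.73)]
scene guide_rail [([0.581, 0.039, 0.001], 0.69)]
scene rail_axis [([0.579, 0.036, 0.056], 0.63), ([0.412, 0.106, 0.02], 0.47)]
scene block_a [([0.75, 0.07, 0.0], 0.57), ([0.581, 0.041, -0.001], 0.29)]
scene jar [([0.522, 0.374, -0.002], 0.89), ([0.421, 0.099, 0.049], 0.69)]
scene block_e [([0.75, 0.07, 0.0], 0.57), ([0.581, 0.041, -0.001], 0.29)]
side repeat_stop [([0.438, 0.061, 0.001], 0.97), ([0.443, -0.125, -0.001], 0.9), ([0.733, 0.25, 0.0], 0.84)]
side stop_rib [([0.442, -0.119, 0.068], 0.88), ([0.73, 0.245, 0.061], 0.84), ([0.437, 0.06
[... 1715 characters left out ...]
5800992, 212.51214759],
       [  0.        ,   0.        ,   1.        ]]), 'rvec': array([ 0.80379277,  2.40225789, -1.26262684]), 'tvec': array([ 0.44590577, -0.13232715,  1.61900193])}
{'K': array([[333.99833412,   0.        , 281.67377341],
       [  0.        , 333.99833412, 210.65986532],
       [  0.        ,   0.        ,   1.        ]]), 'mount': array([[-6.56867593e-04, -9.65660330e-01, -2.59807034e-01,
         6.63436440e-02],
       [ 9.99999699e-01, -5.26813721e-04, -5.70208901e-04,
        -4.81153678e-04],
       [ 4.13758205e-04, -2.59807330e-01,  9.65660386e-01,
        -1.42369533e-01],
       [ 0.00000000e+00,  0.00000000e+00,  0.00000000e+00,
         1.00000000e+00]])}
```

View pics/scene0.png

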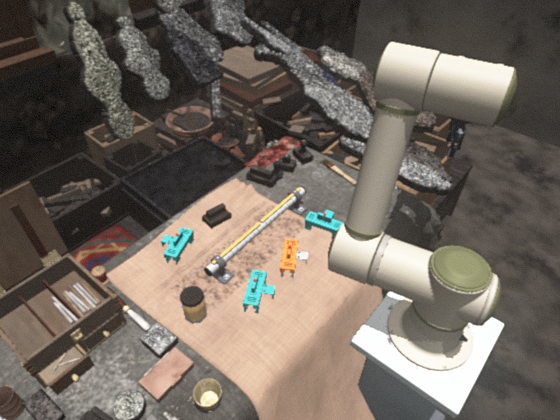

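View pics/side0.png

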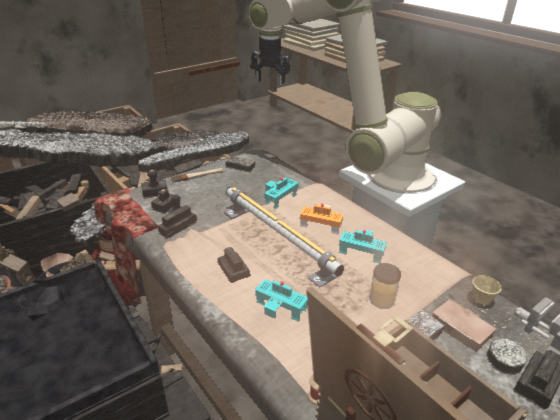

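The cyan look-alikes are at scene (180,244), (323,222) and (257,289). The orange one is at scene (290,255) and side (322,215), and it alone has the orange saddle the task asks for; it sits at about world (0.438, 0.061). Next I confirm it in a crop and measure the rail.

```bash
cat > h.py <<'E'
import cv2, numpy as np
from scipy.spatial.transform import Rotation as R
from cell import status, viewer, order, spotter
def cam(c,o=None):
    i=viewer.camera_info(c)
    if c!="wrist":
        return i["K"],cv2.Rodrigues(i["rvec"])[0],np.array(i["tvec"])
    o=o or status.get_obs(); q=o["eef_rot"]
    T=np.eye(4); T[:3,:3]=R.from_quat([q[1],q[2],q[3],q[0]]).as_matrix(); T[:3,3]=o["tool_pos"]
    M=np.linalg.inv(T@i["mount"]); return i["K"],M[:3,:3],M[:3,3]
def proj(c,p,o=None):
    K,r,t=cam(c,o); q=K@(r@np.array(p,float)+t); return q[:2]/q[2]
def back(c,uv,z,o=None):
    K,r,t=cam(c,o); d=r.T@np.linalg.inv(K)@np.array([uv[0],uv[1],1.]); C=-r.T@t
    return C+d*(z-C[2])/d[2]
E
python3 - <<'E'
from h import *
for c in ["scene","side"]:
    im=viewer.camera(c)
    r=spotter.outline_of(c,"guide_rail")
    for d in r[:2]:
        m=d["pixels"]; ys,xs=np.nonzero(m)
        P=np.array([back(c,(x,y),0.052)[:2] for x,y in zip(xs[::3],ys[::3])])
        mu=P.mean(0); w,v=np.linalg.eigh(np.cov(P.T)); a=v[:,1]*np.sign(v[1,1]); s=(P-mu)@a
        print(c,d["confidence"],m.sum(),mu.round(3),a.round(4),"yaw",np.arctan2(-a[0],a[1]).round(4),s.min().round(3),s.max().round(3))
a=cv2.imread("pics/scene0.png")[180:290,200:345]; b=cv2.imread("pics/side0.png")[175:285,215:360]
cv2.imwrite("pics/c.png",cv2.resize(np.hstack([a,b]),(790,300),interpolation=cv2.INTER_CUBIC))
E
```

```text
scene 0.78 1767 [0.57  0.064] [-0.0447  0.999 ] yaw 0.0447 -0.276 0.213
side 0.97 2344 [0.591 0.077] [-0.0032  1.    ] yaw 0.0032 -0.293 0.212
```

View pics/c.png

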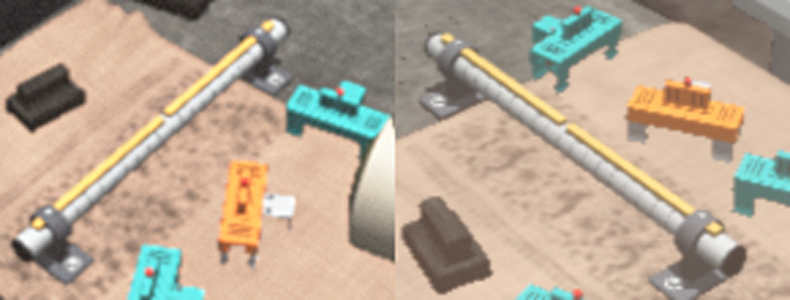

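The crop confirms the orange stop: saddle at crop (243,210), tongue toward the robot at (280,205). The strip's notch shows at crop (163,120) in the scene view and (567,127) in the side view. Now I get the rail line from the strip pixels.

```bash
python3 - <<'E'
from h import *
s=790/290
A=lambda x,y:(200+x/s,180+y/2.727); B=lambda x,y:(215+(x-395)/s,175+y/2.727)
for n,c,f,pts in [("a","scene",A,[(38,222),(100,172),(163,120),(220,70),(270,24)]),("b","side",B,[(462,67),(510,96),(567,127),(640,178),(715,229)])]:
    P=np.array([back(c,f(*p),0.071)[:2] for p in pts]); print(c,P.round(4).tolist(),"slope dx/dy",np.polyfit(P[:,1],P[:,0],1).round(4))
# colour-based
for c in ["scene","side"]:
    im=cv2.imread(f"pics/{c}0.png"); h=cv2.cvtColor(im,cv2.COLOR_BGR2HSV)
    m=(h[...,0]>16)&(h[...,0]<28)&(h[...,1]>120)&(h[...,2]>130)
    ys,xs=np.nonzero(m); P=np.array([back(c,(x,y),0.071)[:2] for x,y in zip(xs,ys)])
    k=(abs(P[:,0]-0.58)<0.03)&(abs(P[:,1]-.038)<.19); P=P[k]; f=np.polyfit(P[:,1],P[:,0],1); print(c,k.sum(),f.round(4),P[:,1].min(),P[:,1].max(), "x at .038",np.polyval(f,.038))
E
```

```text
scene [[0.5738, 0.2426], [0.5735, 0.1477], [0.5745, 0.0411], [0.5789, -0.0683], [0.5856, -0.1765]] slope dx/dy [-0.0278  0.5783]
side [[0.6077, -0.1096], [0.5986, -0.0339], [0.5849, 0.045], [0.5801, 0.1519], [0.5744, 0.249]] slope dx/dy [-0.0927  0.5947]
scene 112 [-0.04    0.5798] -0.1410835877627883 0.21291727743214828 x at .038 0.5783256931844551
side 1 [-2.7494  0.2951] -0.10733292808497308 -0.10733292808497308 x at .038 0.19062240889157855<stdin>:11: RankWarning: Polyfit may be poorly conditioned
```

Emit:
step_arm(deltas="0.06 0.015 0.038 -0.004 0 0 0.118; 0.06 0.03 0.076 -0.008 0 0 0.236; 0.06 0.045 0.114 -0.012 0 0 0.354; 0.06 0.06 0.152 -0.016 0 0 0.472; 0.06 0.075 0.19 -0.02 0 0 0.59", grip_force=40)

```text
time_s: 1.72
tool_pos: [0.2997, -0.2828, 0.2112]
eef_rot: [0.0, 0.869, 0.496, 0.0]
contact_force: [0.9, -1.4, 0.3]
grip_width: 0.704
gripper_force: 0.0
```

Emit:
step_arm(deltas="0.06 0.015 0.038 -0.004 0 0 0.118; 0.06 0.03 0.076 -0.008 0 0 0.236; 0.06 0.045 0.114 -0.012 0 0 0.354; 0.06 0.06 0.152 -0.016 0 0 0.472; 0.06 0.075 0.19 -0.02 0 0 0.59")

```text
time_s: 2.13
tool_pos: [0.3748, -0.0927, 0.1914]
eef_rot: [0.001, 0.687, 0.727, 0.0]
contact_force: [1.2, -0.5, -0.1]
grip_width: 0.705
gripper_force: 0.0
```

Emit:
step_arm(deltas="0.06 0.012 0.03 -0.004 0 0 0.117; 0.06 0.025 0.06 -0.007 0 0 0.234; 0.06 0.038 0.09 -0.01 0 0 0.35; 0.06 0.051 0.12 -0.01 0 0 0.466; 0.06 0.064 0.131 -0.01 0 0 0.466")

```text
time_s: 2.55
tool_pos: [0.4386, 0.0396, 0.1813]
eef_rot: [-0.0, 0.499, 0.867, 0.0]
contact_force: [-0.6, -2.0, 1.6]
grip_width: 0.701
gripper_force: 0.0
```

```bash
python3 - <<'E'
from h import *
o=status.get_obs(); im=viewer.camera("wrist"); cv2.imwrite("pics/w1.png",im[:,:,::-1])
print(o["tool_pos"].round(4))
for l in ["repeat_stop","stop_rib","tongue_tip","stop_left","stop_right","rail_axis","guide_rail"]:
    print(l,[(np.round(d["centre"],3).tolist(),round(d["confidence"],2)) for d in spotter.pinpoint("wrist",l)[:3]])
for y in (-.1,0,.1): print(y,proj("wrist",(0.5795-0.04*(y-.038),y,.073),o).round(0))
print(proj("wrist",(.438,.061,.076),o))
E
```

```text
[0.4386 0.0396 0.1813]
repeat_stop [([0.441, -0.122, 0.002], 0.97), ([0.438, 0.224, -0.007], 0.85), ([0.442, 0.061, 0.008], 0.71)]
stop_rib [([0.441, -0.124, 0.064], 0.68), ([0.586, 0.04, 0.052], 0.21), ([0.47, 0.022, 0.02], 0.21)]
tongue_tip []
stop_left [([0.41, 0.105, 0.022], 0.75)]
stop_right [([0.493, -0.105, 0.025], 0.92), ([0.472, 0.02, 0.022], 0.82), ([0.46, 0.18, 0.023], 0.61)]
rail_axis [([0.585, 0.041, 0.055], 0.67)]
guide_rail [([0.576, 0.041, 0.003], 0.83)]
-0.1 [342. 412.]
0 [401. 328.]
0.1 [471. 230.]
[294.28749054 185.99763282]
```

View pics/w1.png

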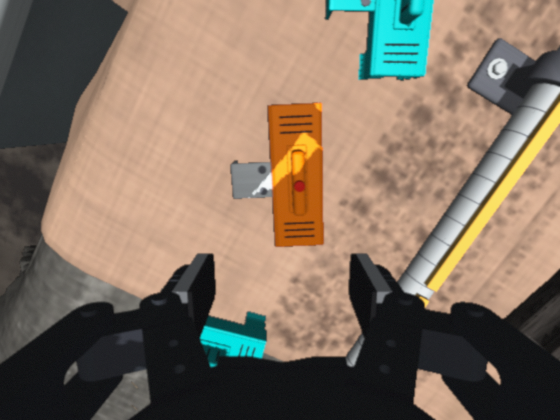

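The wrist view shows the orange stop with its red pin at (299,186) and tongue at (250,180). The strip runs from about (555,115) to (430,290), and there is a notch-like end near (425,298). I'll compute the poses from these.

```bash
python3 - <<'E'
from h import *
o=status.get_obs(); im=cv2.imread("pics/w1.png"); h=cv2.cvtColor(im,cv2.COLOR_BGR2HSV).astype(int)
print("pin",back("wrist",(299,186),.084,o).round(4))
hue=h[...,0]
m=(hue>4)&(hue<20)&(h[...,1]>200)&(h[...,2]>100)
m[:,:260]=0;m[:,335:]=0;m[:90]=0;m[255:]=0
(c,wh,ang)=cv2.minAreaRect(np.argwhere(m)[:,::-1].astype(np.float32)); print(c,wh,ang)
b=cv2.boxPoints((c,wh,ang)); P=np.array([back("wrist",p,.05,o)[:2] for p in b]); print(P.round(4).tolist(),P.mean(0).round(4))
e=[P[1]-P[0],P[2]-P[1]]
for v in e: print(np.linalg.norm(v).round(4),np.arctan2(v[1],v[0]).round(4))
s=(hue>19)&(hue<30)&(h[...,1]>170)&(h[...,2]>150); s[:,:415]=0; s[:80]=0
ys,xs=np.nonzero(s); Q=np.array([back("wrist",(x,y),.073,o)[:2] for x,y in zip(xs,ys)])
k=abs(Q[:,0]-.58)<.02; Q=Q[k]; c=[]
for y in np.arange(-.02,.24,.01):
    q=Q[abs(Q[:,1]-y)<.003]
    if len(q)>8: c.append((y,q[:,0].min(),q[:,0].max())); print(np.round(c[-1],4),len(q))
c=np.array(c)
print("fit edges",np.polyfit(c[:,0],c[:,1],1).round(4),np.polyfit(c[:,0],c[:,2],1).round(4))
E
```

```text
pin [0.4398 0.0599 0.084 ]
(295.92242431640625, 174.16458129882812) (141.4501190185547, 51.40470504760742) 88.66777801513672
[[0.3911, 0.0996], [0.4256, 0.1201], [0.4891, 0.0209], [0.4506, -0.0021]] [0.4391 0.0596]
0.0402 0.537
0.1177 -1.0018Traceback (most recent call last):
  File "<stdin>", line 18, in <module>
IndexError: too many indices for array: array is 1-dimensional, but 2 were indexed
```

Emit:
step_arm(deltas="0.05 0.001 0.021 -0.02 0 0 0.035; 0.05 0.001 0.021 -0.055 0 0 0.035; 0.05 0.001 0.021 -0.09 0 0 0.035; 0.05 0.001 0.021 -0.12 0 0 0.035; 0.05 0.001 0.021 -0.127 0 0 0.035")

```text
time_s: 3.37
tool_pos: [0.437, 0.0571, 0.051]
eef_rot: [-0.003, 0.488, 0.873, -0.001]
contact_force: [-1.5, 1.0, -0.0]
grip_width: 0.589
gripper_force: 0.0
```

Emit:
step_arm(deltas="0.02 0 0 0 0 0 0; 0.0 0 0 0 0 0 0; 0.0 0 0 0 0 0 0; 0.0 0 0 0 0 0 0; 0.0 0 0 0 0 0 0", grip_force=60)

```text
time_s: 3.78
tool_pos: [0.4407, 0.0572, 0.0559]
eef_rot: [0.002, 0.488, 0.873, 0.001]
contact_force: [0.6, 0.0, 6.7]
grip_width: 0.101
gripper_force: 62.3
```

Emit:
step_arm(deltas="0.0 0 0 0.03 0 0 0; 0.0 0 0 0.065 0 0 0; 0.0 0.02 -0.01 0.1 0 0 -0.1; 0.0 0.045 -0.03 0.12 0 0 -0.21; 0.0 0.07 -0.05 0.12 0 0 -0.32")

```text
time_s: 4.2
tool_pos: [0.512, 0.0068, 0.1798]
eef_rot: [0.004, 0.622, 0.783, 0.002]
contact_force: [0.6, 0.6, -1.3]
grip_width: 0.102
gripper_force: 61.0
```

Emit:
step_arm(deltas="0.0 0.025 -0.02 0 0 0 -0.1; 0.0 0.05 -0.04 0 0 0 -0.19; 0.0 0.065 -0.055 0 0 0 -0.19; 0.0 0.073 -0.064 0 0 0 -0.19; 0.0 0.073 -0.064 0 0 0 -0.19")

```text
time_s: 4.62
tool_pos: [0.5833, -0.0584, 0.1741]
eef_rot: [0.0, 0.693, 0.721, -0.0]
contact_force: [-0.1, -0.6, -2.1]
grip_width: 0.102
gripper_force: 60.9
```

```bash
python3 - <<'E'
from h import *
o=status.get_obs(); im=viewer.camera("wrist"); cv2.imwrite("pics/w2.png",im[:,:,::-1])
print(o["tool_pos"].round(4),o["eef_rot"].round(4),o["contact_force"])
for l in ["rail_axis","guide_rail","repeat_stop","stop_left","stop_right","tongue_tip"]:
    print(l,[(np.round(d["centre"],3).tolist(),round(d["confidence"],2)) for d in spotter.pinpoint("wrist",l)[:3]])
E
```

```text
[ 0.5833 -0.0584  0.1741] [ 1.000e-04  6.927e-01  7.212e-01 -1.000e-04] [-0.0688455  -0.58273244 -2.13741469]
rail_axis [([0.585, 0.037, 0.052], 0.78)]
guide_rail [([0.577, 0.039, 0.001], 0.87)]
repeat_stop [([0.442, -0.118, 0.001], 0.97), ([0.581, -0.01, 0.166], 0.7), ([0.583, -0.059, 0.122], 0.64)]
stop_left [([0.58, -0.004, 0.14], 0.9), ([0.391, -0.132, 0.018], 0.73)]
stop_right []
tongue_tip [([0.455, -0.173, 0.04], 0.93), ([0.531, -0.063, 0.164], 0.85)]
```

View pics/w2.png

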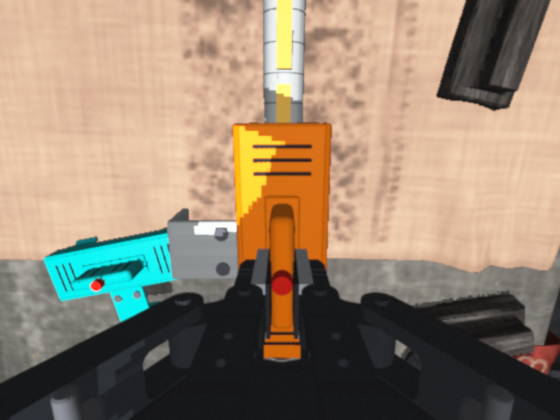

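The held stop's saddle spans (233–331, 123) and lines up with the tube at about (264–304, 60). The strip is at about x=285 and the notch shows near (284,80). Measuring the rail line from this view.

```bash
python3 - <<'E'
from h import *
o=status.get_obs(); im=cv2.imread("pics/w2.png").astype(int)
for r in (10,30,50,65,75,82,90,97,105,112):
    row=im[r]; b,g,rr=row[:,0],row[:,1],row[:,2]
    yl=np.nonzero((rr-b>70)&(np.arange(560)>270)&(np.arange(560)<300))[0]
    sat=row.max(1)-row.min(1); gr=np.nonzero((sat<22)&(np.arange(560)>250)&(np.arange(560)<320))[0]
    a=(yl.min(),yl.max()) if len(yl) else None
    t=(gr.min(),gr.max()) if len(gr) else None
    s=back("wrist",((a[0]+a[1])/2,r),.073,o).round(4)[:2] if a else None
    T=back("wrist",((t[0]+t[1])/2,r),.056,o).round(4)[:2] if t else None
    print(r,a,s,t,T)
# saddle left/right edges
for r in (130,160,190):
    row=im[r]; m=np.nonzero((row[:,2]-row[:,0]>120))[0]; m=m[(m>225)&(m<340)]
    print(r,m.min(),m.max(),back("wrist",((m.min()+m.max())/2,r),.174-.003,o).round(4))
print(proj("wrist",(.58,.002,.171),o))
E
```

```text
10 (np.int64(277), np.int64(291)) [0.5783 0.0801] (np.int64(264), np.int64(304)) [0.5782 0.085 ]
30 (np.int64(277), np.int64(291)) [0.5788 0.0684] (np.int64(264), np.int64(304)) [0.5788 0.0724]
50 (np.int64(277), np.int64(291)) [0.5794 0.0563] (np.int64(264), np.int64(304)) [0.5793 0.0595]
65 (np.int64(277), np.int64(291)) [0.5798 0.047 ] (np.int64(264), np.int64(303)) [0.5794 0.0495]
75 None None (np.int64(264), np.int64(303)) [0.5797 0.0427]
82 None None (np.int64(264), np.int64(303)) [0.5799 0.0379]
90 (np.int64(276), np.int64(290)) [0.5798 0.031 ] (np.int64(264), np.int64(303)) [0.5802 0.0324]
97 (np.int64(277), np.int64(290)) [0.5803 0.0264] (np.int64(264), np.int64(302)) [0.58   0.0275]
105 (np.int64(277), np.int64(289)) [0.5802 0.0211] (np.int64(265), np.int64(302)) [0.5806 0.0219]
112 (np.int64(277), np.int64(289)) [0.5804 0.0164] (np.int64(265), np.int64(302)) [0.5808 0.0169]
130 232 330 [0.5796 0.0066 0.171 ]
160 234 329 [ 0.5803 -0.006   0.171 ]
190 235 328 [ 0.5809 -0.0193  0.171 ]
[281.57689261 141.17705399]
```

Emit:
step_arm(deltas="0.0 0.0005 0 -0.02 0 0 0; 0.0 0.0005 0 -0.04 0 0 0; 0.0 0.0005 0 -0.053 0 0 0; 0.0 0.0005 0 -0.06 0 0 0; 0.0 0.0005 0 -0.064 0 0 0")

```text
time_s: 5.38
tool_pos: [0.5827, -0.0563, 0.1097]
eef_rot: [-0.0, 0.692, 0.722, -0.0]
contact_force: [1.2, -0.3, 0.7]
grip_width: 0.101
gripper_force: 61.2
```

Emit:
step_arm(deltas="0.0 0 0 -0.001 0 0 0; 0.0 0 0 -0.002 0 0 0; 0.0 0 0 -0.002 0 0 0; 0.0 0 0 -0.002 0 0 0; 0.0 0 0 -0.002 0 0 0")

```text
time_s: 5.8
tool_pos: [0.5833, -0.0567, 0.1091]
eef_rot: [0.001, 0.692, 0.722, 0.0]
contact_force: [0.1, -0.3, 1.5]
grip_width: 0.101
gripper_force: 61.3
```

Emit:
step_arm(deltas="0.04 0 0 0 0 0 0; 0.04 0 0 0.001 0 0 0; 0.04 0 0 0.003 0 0 0; 0.04 0 0 0.02 0 0 0; 0.04 0 0 0.055 0 0 0")

```text
time_s: 6.22
tool_pos: [0.5812, -0.0562, 0.1605]
eef_rot: [-0.003, 0.692, 0.722, -0.002]
contact_force: [0.3, -0.3, -0.4]
grip_width: 0.467
gripper_force: 0.0
```

Emit:
step_arm(deltas="0.0 -0.001 0.01 0.005 0 0 0; 0.0 -0.001 0.01 0.005 0 0 0; 0.0 -0.001 0.01 0.005 0 0 0; 0.0 -0.001 0.01 0.005 0 0 0; 0.0 -0.001 0.01 0.005 0 0 0")

```text
time_s: 6.63
tool_pos: [0.5815, -0.0467, 0.167]
eef_rot: [-0.001, 0.692, 0.722, -0.001]
contact_force: [0.2, -0.2, 1.2]
grip_width: 0.001
gripper_force: 0.0
```

```bash
python3 - <<'E'
from h import *
o=status.get_obs(); im=viewer.camera("wrist"); cv2.imwrite("pics/w3.png",im[:,:,::-1])
print(o["time_s"],o["tool_pos"].round(4),o["contact_force"],o["grip_width"])
for c in ("wrist","side","scene"):
  if c!="wrist": viewer.camera(c)
  for l in ["repeat_stop","stop_left","stop_right","stop_rib"]:
    print(c,l,[(np.round(d["centre"],3).tolist(),round(d["confidence"],2)) for d in spotter.pinpoint(c,l)[:5] if abs(d["centre"][0]-.58)<.03])
E
```

```text
6.6333 [ 0.5815 -0.0467  0.167 ] [ 0.15910043 -0.19996571  1.20026651] 0.0007101325026769935
wrist repeat_stop [([0.583, -0.054, 0.058], 0.94)]
wrist stop_left [([0.581, -0.001, 0.074], 0.91)]
wrist stop_right []
wrist stop_rib [([0.58, -0.051, 0.12], 0.68)]
side repeat_stop [([0.582, -0.052, 0.054], 0.64)]
side stop_left [([0.586, 0.001, 0.075], 0.82)]
side stop_right [([0.584, -0.106, 0.07], 0.77)]
side stop_rib [([0.579, -0.008, 0.106], 0.6), ([0.581, -0.057, 0.116], 0.56)]
scene repeat_stop [([0.585, -0.053, 0.055], 0.56)]
scene stop_left [([0.582, 0.002, 0.074], 0.73)]
scene stop_right [([0.586, -0.102, 0.077], 0.96)]
scene stop_rib [([0.583, -0.05, 0.111], 0.89)]
```

View pics/w3.png

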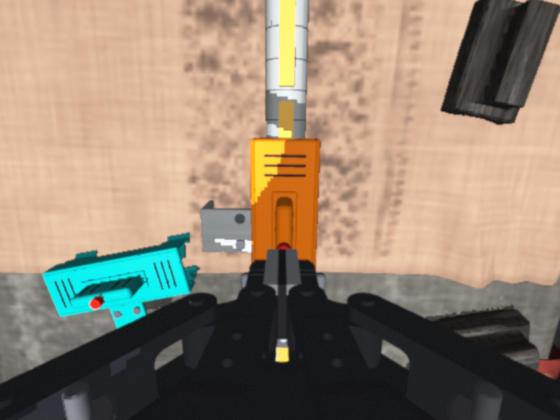

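The stop rests on the lips, with its saddle at (252–318, 140–265) over the tube, centred at about y=-0.053. Next I press the left pad.

Emit:
step_arm(deltas="0.0 0.0 0.03 0 0 0 0; 0.0 0.0 0.038 0 0 0 0; 0.0 0.0 0.038 -0.025 0 0 0; 0.0 0.0 0.038 -0.05 0 0 0; 0.0 0.0 0.038 -0.06 0 0 0")

```text
time_s: 7.8
tool_pos: [0.5806, -0.0081, 0.1054]
eef_rot: [-0.002, 0.692, 0.722, -0.001]
contact_force: [-1.3, 0.2, -0.8]
grip_width: -0.0
gripper_force: 0.0
```

Emit:
step_arm(deltas="0.0 0 0 -0.003 0 0 0; 0.0 0 0 -0.006 0 0 0; 0.0 0 0 -0.009 0 0 0; 0.0 0 0 -0.012 0 0 0; 0.0 0 0 -0.015 0 0 0")

```text
time_s: 8.22
tool_pos: [0.5837, -0.0085, 0.0961]
eef_rot: [0.002, 0.692, 0.722, 0.002]
contact_force: [-0.5, 4.8, 9.0]
grip_width: 0.002
gripper_force: 4.6
```

Emit:
step_arm(deltas="0.0 0 0 -0.002 0 0 0; 0.0 0 0 -0.004 0 0 0; 0.0 0 0 -0.006 0 0 0; 0.0 0 0 -0.008 0 0 0; 0.0 0 0 -0.008 0 0 0")

```text
time_s: 8.63
tool_pos: [0.5821, -0.0087, 0.0854]
eef_rot: [0.0, 0.692, 0.722, 0.0]
contact_force: [0.9, 2.0, 1.0]
grip_width: -0.004
gripper_force: 0.8
```

Emit:
step_arm(deltas="0.0 0 0 -0.001 0 0 0; 0.0 0 0 -0.002 0 0 0; 0.0 0 0 -0.003 0 0 0; 0.0 0 0 -0.004 0 0 0; 0.0 0 0 -0.005 0 0 0")

```text
time_s: 9.05
tool_pos: [0.5835, -0.0093, 0.0837]
eef_rot: [0.002, 0.692, 0.722, 0.001]
contact_force: [-6.4, -1.4, 25.9]
grip_width: 0.001
gripper_force: 12.5
```

Emit:
step_arm(deltas="0.0 0 0 0.03 0 0 0; 0.0 0 0 0.065 0 0 0; 0.0 0.0005 -0.015 0.08 0 0 0; 0.0 0.001 -0.05 0.08 0 0 0; 0.0 0.002 -0.089 0.075 0 0 0")

```text
time_s: 9.47
tool_pos: [0.5848, -0.098, 0.1577]
eef_rot: [0.002, 0.691, 0.723, 0.001]
contact_force: [-0.2, -0.4, -0.2]
grip_width: -0.001
gripper_force: 0.0
```

```bash
python3 - <<'E'
from h import *
o=status.get_obs()
print(o["time_s"],o["tool_pos"].round(4),o["contact_force"])
for c in ("side","scene"):
  im=viewer.camera(c); cv2.imwrite(f"pics/{c}4.png",im[:,:,::-1])
  for l in ["repeat_stop","stop_left","stop_right","stop_rib"]:
    print(c,l,[(np.round(d["centre"],3).tolist(),round(d["confidence"],2)) for d in spotter.pinpoint(c,l)[:5] if abs(d["centre"][0]-.58)<.03])
a=cv2.imread("pics/side4.png")[165:265,205:345]
cv2.imwrite("pics/c4.png",cv2.resize(a,(700,500),interpolation=cv2.INTER_CUBIC))
E
```

```text
9.4667 [ 0.5848 -0.098   0.1577] [-0.23281312 -0.40227061 -0.23694995]
side repeat_stop [([0.584, -0.06, 0.039], 0.61)]
side stop_left [([0.581, -0.008, 0.051], 0.77)]
side stop_right [([0.582, -0.108, 0.068], 0.97)]
side stop_rib [([0.581, -0.049, 0.103], 0.93)]
scene repeat_stop [([0.581, -0.059, 0.04], 0.58)]
scene stop_left [([0.58, -0.004, 0.052], 0.61), ([0.586, -0.101, 0.075], 0.4)]
scene stop_right [([0.585, -0.105, 0.073], 0.91)]
scene stop_rib [([0.585, -0.047, 0.1], 0.59)]
```

View pics/c4.png

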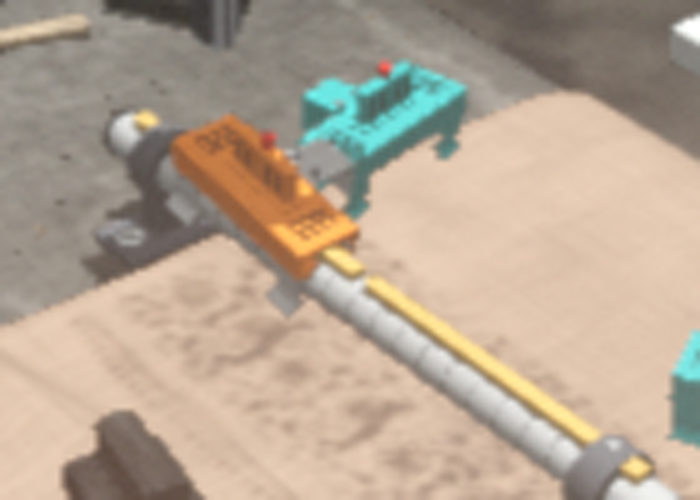

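The left end is home (about z 0.051) and the right end is still up (about 0.07); the notch shows at crop (365,280). Now the right pad.

Emit:
step_arm(deltas="0.0 0 -0.002 -0.025 0 0 0; 0.0 0 -0.002 -0.04 0 0 0; 0.0 0 -0.002 -0.047 0 0 0; 0.0 0 -0.002 -0.052 0 0 0; 0.0 0 -0.002 -0.056 0 0 0")

```text
time_s: 10.38
tool_pos: [0.5842, -0.0994, 0.0994]
eef_rot: [0.0, 0.692, 0.722, 0.0]
contact_force: [0.2, -0.8, -0.7]
grip_width: -0.003
gripper_force: 0.0
```

Emit:
step_arm(deltas="0.0 0 0 -0.003 0 0 0; 0.0 0 0 -0.006 0 0 0; 0.0 0 0 -0.009 0 0 0; 0.0 0 0 -0.012 0 0 0; 0.0 0 0 -0.014 0 0 0")

```text
time_s: 10.8
tool_pos: [0.5837, -0.0993, 0.0848]
eef_rot: [-0.0, 0.692, 0.722, 0.0]
contact_force: [-0.7, -0.2, -0.5]
grip_width: 0.004
gripper_force: 0.0
```

Emit:
step_arm(deltas="0.0 0 0 -0.001 0 0 0; 0.0 0 0 -0.002 0 0 0; 0.0 0 0 -0.003 0 0 0; 0.0 0 0 -0.004 0 0 0; 0.0 0 0 -0.005 0 0 0")

```text
time_s: 11.22
tool_pos: [0.5841, -0.0996, 0.0811]
eef_rot: [0.0, 0.692, 0.722, 0.0]
contact_force: [-3.7, 1.7, 14.2]
grip_width: 0.002
gripper_force: 7.0
```

Emit:
step_arm(deltas="0.0 0 0 -0.001 0 0 0; 0.0 0 0 -0.002 0 0 0; 0.0 0 0 -0.003 0 0 0; 0.0 0 0 -0.003 0 0 0; 0.0 0 0 -0.003 0 0 0")

```text
time_s: 11.63
tool_pos: [0.5843, -0.0996, 0.0809]
eef_rot: [0.001, 0.692, 0.722, 0.0]
contact_force: [-11.8, 3.8, 29.0]
grip_width: -0.003
gripper_force: 14.0
```

```bash
python3 - <<'E'
from h import *
o=status.get_obs()
print(o["time_s"],o["tool_pos"].round(4),o["contact_force"])
for c in ("side","scene"):
  im=viewer.camera(c)
  for l in ["repeat_stop","stop_left","stop_right","stop_rib","tongue_tip"]:
    print(c,l,[(np.round(d["centre"],3).tolist(),round(d["confidence"],2)) for d in spotter.pinpoint(c,l)[:5] if abs(d["centre"][0]-.56)<.05])
E
```

```text
11.6333 [ 0.5843 -0.0996  0.0809] [-11.84874542   3.84117852  28.98464076]
side repeat_stop [([0.584, -0.055, 0.032], 0.66), ([0.581, 0.038, -0.0], 0.25)]
side stop_left [([0.582, 0.002, 0.052], 0.75)]
side stop_right [([0.583, -0.109, 0.051], 0.72)]
side stop_rib [([0.583, -0.056, 0.095], 0.86)]
side tongue_tip [([0.531, -0.056, 0.078], 0.55)]
scene repeat_stop [([0.582, -0.054, 0.032], 0.66), ([0.523, 0.373, -0.001], 0.61)]
scene stop_left [([0.578, -0.002, 0.053], 0.94), ([0.578, 0.04, 0.003], 0.63)]
scene stop_right [([0.584, -0.101, 0.053], 0.92), ([0.581, -0.002, 0.05], 0.41)]
scene stop_rib [([0.583, -0.051, 0.094], 0.68)]
scene tongue_tip [([0.53, -0.057, 0.08], 0.76)]
```

Both ends are home (z about 0.052, rib y about -0.054). I raise the tool and push the rib's right end to the left.

Emit:
step_arm(deltas="0.0 0 0 0.006 0 0 0; 0.0 0 0 0.0105 0 0 0; 0.0 0 0 0.0105 0 0 0; 0.0 0 0.005 0.0105 0 0 0; 0.0 -0.0005 0.01 0.0105 0 0 0")

```text
time_s: 12.65
tool_pos: [0.5833, -0.0893, 0.0873]
eef_rot: [-0.0, 0.692, 0.722, -0.0]
contact_force: [0.8, -7.5, 1.3]
grip_width: 0.005
gripper_force: 3.3
```

Emit:
step_arm(deltas="0.0 -0.0002 0.006 0 0 0 0; 0.0 -0.0005 0.012 0 0 0 0; 0.0 -0.0008 0.018 0 0 0 0; 0.0 -0.001 0.024 0 0 0 0; 0.0 -0.0012 0.03 0 0 0 0")

```text
time_s: 13.07
tool_pos: [0.5822, -0.059, 0.0877]
eef_rot: [0.0, 0.692, 0.722, -0.0]
contact_force: [0.6, -4.2, -0.4]
grip_width: -0.001
gripper_force: 2.0
```

Emit:
step_arm(deltas="0.0 -0.0002 0.006 0 0 0 0; 0.0 -0.0005 0.012 0 0 0 0; 0.0 -0.0008 0.018 0 0 0 0; 0.0 -0.001 0.024 0 0 0 0; 0.0 -0.0012 0.03 0 0 0 0")

```text
time_s: 13.48
tool_pos: [0.581, -0.029, 0.0878]
eef_rot: [0.0, 0.692, 0.722, -0.0]
contact_force: [0.5, -3.6, 0.5]
grip_width: -0.0
gripper_force: 2.0
```

```bash
python3 - <<'E'
from h import *
o=status.get_obs()
print(o["time_s"],o["tool_pos"].round(4),o["contact_force"])
for c in ("side","scene"):
  im=viewer.camera(c)
  for l in ["repeat_stop","stop_left","stop_right","stop_rib"]:
    print(c,l,[(np.round(d["centre"],3).tolist(),round(d["confidence"],2)) for d in spotter.pinpoint(c,l)[:5] if abs(d["centre"][0]-.58)<.03])
E
```

```text
13.4833 [ 0.581  -0.029   0.0878] [ 0.48120686 -3.61564387  0.51276259]
side repeat_stop [([0.58, 0.007, 0.032], 0.71)]
side stop_left [([0.582, 0.058, 0.055], 0.82), ([0.58, 0.035, -0.001], 0.74)]
side stop_right [([0.582, -0.05, 0.053], 0.74)]
side stop_rib [([0.582, 0.005, 0.094], 0.58)]
scene repeat_stop [([0.583, 0.006, 0.028], 0.58)]
scene stop_left [([0.578, 0.062, 0.053], 0.62)]
scene stop_right [([0.583, -0.039, 0.052], 0.84), ([0.582, 0.053, 0.077], 0.28)]
scene stop_rib [([0.582, 0.009, 0.091], 0.85)]
```

Stop at y≈0.007, with the notch at ≈0.039; sliding well at about 4 N. I slow down from here.

Emit:
step_arm(deltas="0.0 -0.0001 0.004 0 0 0 0; 0.0 -0.0003 0.008 0 0 0 0; 0.0 -0.0005 0.012 0 0 0 0; 0.0 -0.0006 0.016 0 0 0 0; 0.0 -0.0008 0.02 0 0 0 0")

```text
time_s: 14.4
tool_pos: [0.5803, -0.0093, 0.0879]
eef_rot: [0.0, 0.692, 0.722, -0.0]
contact_force: [0.5, -4.2, -0.1]
grip_width: -0.004
gripper_force: 1.7
```

Emit:
step_arm(deltas="0.0 0 0.001 0 0 0 0; 0.0 0 0.002 0 0 0 0; 0.0 -0.0001 0.003 0 0 0 0; 0.0 -0.0001 0.004 0 0 0 0; 0.0 -0.0002 0.005 0 0 0 0")

```text
time_s: 14.82
tool_pos: [0.5801, -0.0046, 0.0878]
eef_rot: [0.0, 0.692, 0.722, 0.0]
contact_force: [0.9, -3.5, 0.5]
grip_width: -0.001
gripper_force: 1.4
```

Emit:
step_arm(deltas="0.0 0 0.001 0 0 0 0; 0.0 0 0.002 0 0 0 0; 0.0 -0.0001 0.003 0 0 0 0; 0.0 -0.0001 0.004 0 0 0 0; 0.0 -0.0002 0.005 0 0 0 0")

```text
time_s: 15.23
tool_pos: [0.5799, 0.0004, 0.0878]
eef_rot: [0.0, 0.692, 0.722, -0.0]
contact_force: [0.8, -3.6, 0.8]
grip_width: 0.003
gripper_force: 1.5
```

Emit:
step_arm(deltas="0.0 0 0.001 0 0 0 0; 0.0 0 0.002 0 0 0 0; 0.0 -0.0001 0.003 0 0 0 0; 0.0 -0.0001 0.004 0 0 0 0; 0.0 -0.0002 0.005 0 0 0 0")

```text
time_s: 15.65
tool_pos: [0.5799, 0.0039, 0.088]
eef_rot: [0.001, 0.692, 0.722, -0.001]
contact_force: [0.5, -14.4, 2.3]
grip_width: 0.001
gripper_force: 7.4
```

The force jumped to 14 N at the expected notch position. I back off, retreat upward and check.

Emit:
step_arm(deltas="0.0 0 -0.006 0 0 0 0; 0.0 0 -0.015 0.01 0 0 0; 0.0 0 -0.02 0.04 0 0 0; 0.0 0 -0.03 0.08 0 0 0; 0.0 -0.01 -0.05 0.12 0 0 0")

```text
time_s: 16.07
tool_pos: [0.5708, -0.0423, 0.2064]
eef_rot: [-0.0, 0.692, 0.722, 0.001]
contact_force: [1.2, -0.1, 0.7]
grip_width: -0.005
gripper_force: 0.0
```

```bash
python3 - <<'E'
from h import *
o=status.get_obs()
print(o["time_s"],o["tool_pos"].round(4),o["contact_force"])
ims=[]
for c in ("wrist","side","scene"):
  im=viewer.camera(c)[:,:,::-1]
  for l in ["stop_left","stop_right","stop_rib","tongue_tip"]:
    print(c,l,[(np.round(d["centre"],3).tolist(),round(d["confidence"],2)) for d in spotter.pinpoint(c,l)[:5] if abs(d["centre"][0]-.56)<.05])
  u,v=proj(c,(.58,.039,.115),o if c=="wrist" else None).astype(int)
  s={"wrist":100,"side":45,"scene":40}[c]; u=min(max(u,s),559-s); v=min(max(v,s),419-s)
  ims.append(cv2.resize(im[v-s:v+s,u-s:u+s],(266,266),interpolation=cv2.INTER_CUBIC))
  print(c,"head z: 0.031+0.084 ->",proj(c,(.58,.039,.115),o if c=="wrist" else None).round(1))
  h=cv2.cvtColor(np.ascontiguousarray(im),cv2.COLOR_BGR2HSV); m=((h[...,0]>172)|(h[...,0]<4))&(h[...,1]>150)&(h[...,2]>110)
  ys,xs=np.nonzero(m[v-s//2:v+s//2,u-s//2:u+s//2]); print("red",xs.mean()+u-s//2,ys.mean()+v-s//2,len(xs), "if up 6mm:",proj(c,(.58,.039,.121),o if c=="wrist" else None).round(1))
cv2.imwrite("pics/fin.png",np.hstack(ims))
E
```

```text
16.0667 [ 0.5708 -0.0423  0.2064] [ 1.22406829 -0.14067442  0.74170668]
wrist stop_left [([0.578, 0.09, 0.051], 0.64)]
wrist stop_right [([0.582, -0.013, 0.053], 0.68)]
wrist stop_rib [([0.579, 0.034, 0.098], 0.65)]
wrist tongue_tip [([0.531, 0.033, 0.078], 0.96), ([0.58, 0.039, 0.098], 0.4), ([0.583, -0.003, 0.079], 0.32)]
wrist head z: 0.031+0.084 -> [300.1  98.6]
red 304.2345679012346 98.35802469135803 81 if up 6mm: [300.6  98. ]
side stop_left [([0.577, 0.091, 0.052], 0.73)]
side stop_right [([0.58, -0.017, 0.052], 0.93)]
side stop_rib [([0.58, 0.038, 0.092], 0.96)]
side tongue_tip [([0.53, 0.042, 0.079], 0.93), ([0.582, 0.037, -0.004], 0.17)]
side head z: 0.031+0.084 -> [278.5 206.6]
red 277.0 208.0 1 if up 6mm: [278.5 204.7]
scene stop_left [([0.582, 0.094, 0.05], 0.75)]
scene stop_right [([0.586, -0.01, 0.057], 0.61), ([0.525, 0.371, 0.002], 0.55)]
scene stop_rib [([0.578, 0.04, 0.093], 0.7)]
scene tongue_tip [([0.523, 0.033, 0.078], 0.71)]
scene head z: 0.031+0.084 -> [258.7 212.8]
red 258.5 213.0 2 if up 6mm: [258.7 211.4]
```

View pics/fin.png

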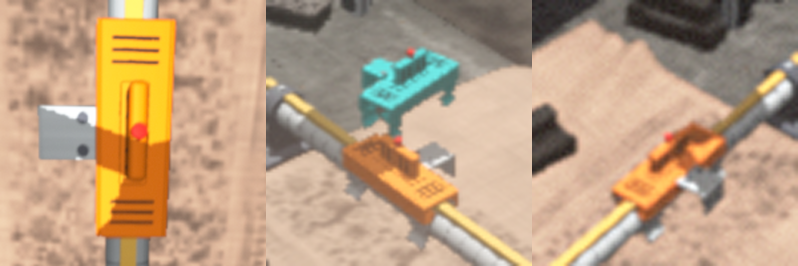

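The pictures show the stop level on the tube with its tongue toward the robot. The red head sits low, at scene (258.5,213) against 212.8 expected for a dropped pin and 211.4 for a raised one, and the hard stop came where the notch was measured. Handing in.

```bash
python3 -c "
from cell import order; print(order.sign_off())"
```

```text
the job is handed in; nothing more can be done
None
```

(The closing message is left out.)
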